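# Lock the swarf pot back under the bench dust extractor

## Task

The emptied swarf pot of the bench dust extractor has to go back on. Take it by its handle, hold it under the extractor's black collar with the handle in line with the white mark, lift it in until its rim meets the rubber seal, then swing the handle round towards the orange band until you feel it come up firmly against the end stop. Do not force it, leave it hanging there locked, and do not shift the other things on the bench.

Things in the scene. Friction and masses are not known exactly. Their poses are not given: they have to be found in the camera images.
- pot: swarf pot: open round aluminium cup on the bench, loose, 0.16-0.25 kg, 75 mm across, 60 mm high, with a straight side handle. Origin at the centre of its underside, z up, +x along the handle. Three lugs stick out to 45 mm from the axis at 0 (over the handle), 120 and 240 degrees about z; each is 24 degrees wide and lies 48 to 54 mm above the underside
- pot_rim (a point): centre of the pot's rim plane, on its axis, 60 mm above its underside
- pot_grip (a point): middle of the handle's black bar, 135 mm from the pot's axis, 30 mm above its underside, x outward along the handle. The bar is 17 mm wide, 22 mm tall and 100 mm long; pinch it across its width from above, about here: nearer the pot a gripper would meet the extractor, and the weight of the pot levers on the grasp
- extractor: bench dust extractor, fixed: white blower box (90x124 mm, 240 high, its front 70 mm behind the axis), before it a cyclone 90 mm across on a black collar 110 mm across, 27 mm high; pipe on top to 320 mm. Origin on the bench on the collar's axis, z up, -x to the front. An orange band at 167 to 193 degrees about z (from +x, anticlockwise from above) shows where the handle ends
- collar_mouth (a point): on the collar's axis in the plane of its underside, 130 mm above the bench, nothing below; axes as extractor. Inside, three ledges of inner radius 40 mm (2.5 mm clear of the pot's wall), 4 to 8 mm thick from the underside up, leave three gaps of 44 degrees. With the handle at 120 degrees about z, give or take 8, the lugs pass up through the gaps
- entry_mark (a point): white upright bar on the collar's outside, 6x16 mm, at 120 degrees about the extractor's z, 55 mm from the axis: the handle's bearing for entry. With the rim on the seal, turn the pot anticlockwise seen from above: the lugs climb a ramp and then run level on the ledges, raising the pot about 2.5 mm over the first 38 degrees. Turning takes about 1 to 3 N at pot_grip
- seal (a joint): how far the seal ring in the collar is pressed up, m: 0 free, at most 0.006; 4 N per mm, 0.0025 with the pot locked. Free, its underside is 17.5 mm above collar_mouth. A hidden end stop ends the turn 47 to 73 degrees after entry, differently each time; it can only be felt, as a sharp rise of the force. 7 to 10 N sideways at pot_grip is firm, over 12 N strains the collar
- glue_bottle: bystander: small white bottle with red tip, 26 mm across, 84 mm high; origin at its foot
- jar: bystander: screw jar with red lid, 52 mm across, 58 mm high; origin at its foot
- lens_clock: bystander: round steel gauge lying on its back, 68 x 51 x 16 mm; origin underneath
- pliers_brass: bystander: pliers with brass-coloured handles lying flat, 154 mm long
- lens_blank_3: bystander: clear round lens blank, 63 mm across, 9 mm thick

How it is judged:
By the outcome, as a careful person would: the job done as asked, in the order asked, and still so for the second after the job is handed in, with the robot touching nothing.
It also fails if it takes over 72 s, if anything falls off the work surface, if the arm or the gripper's body presses on something with over 40 N, if the wrist force passes 120 N, or if a joint passes its speed limit or range.

## Robot

A 6-joint arm with a two-finger parallel gripper is mounted at the origin on a cart in front of the work surface, level with it; the furniture and walls round the work are solid. World frame = base frame: x ahead of the robot, y to its left, z up, the work surface at z = 0. Lengths are in m, angles in rad, forces in N, time in s.
With the tool pointing down it reaches from about 0.3 to 0.875 m from the base axis. Payload 4.2 kg.
Tool frame: the origin (TCP) lies midway between the tips of the shut fingers; the grasp point (between the pads) lies 19 mm behind it; z points along the fingers, x is the direction in which the jaws open and shut, and the axes are right-handed (so a half turn about z gives the same grasp; the last joint's range is limited). The gripper opens to 85 mm and grips with 20 to 120 N. Pads are 22 mm wide; open, the fingers measure 114 mm over their backs; the gripper's body (76 mm by 85 mm) begins 54 mm behind the grasp point. The pads swing forward as they close: fully open they stand 13 mm farther back than shut.
Start: joints at [1.105, 0.32, 1.565, -0, 1.257, -0.02], TCP at [0.248, 0.519, 0.231] pointing down, gripper open.
Joint ranges: [-3.11, 3.11], [-0.84, 2.01], [0.21, 2.61], [-1.34, 4.49], [0.05, 2.63], [-2.56, 2.56]. Speed limits (rad/s): [2.57, 2.57, 3.14, 3.14, 3.14, 3.14].

## Interface

Orientations are given as a rotation vector (axis times angle).
In Python, from rig import robot gives the robot as it stands.
- The arm moves only by the tool drive_tool, never from a script. Its argument "rows" is a list of rows, each a list of 2 entries, a list of its own where there are three numbers: the shift along the tool's x, y, z in cm, then the turn, a rotation vector about the tool's x, y, z in rad. A call has 1 to 20 rows; each row shifts and turns the pose as measured when the row begins, along the tool's axes as they then stand; what a row does not reach is not made up. A row lasts 1/8 s, in which the tool goes at most 62.5 mm and 10.7 degrees, less where a joint would pass 70% of its speed; a pose out of reach is approached as far as the arm can. A call with a gripper value outside its range is refused whole. "gripper" is the finger opening in cm, from 0 to 8.54, set as the call begins (left out, the last holds). The fingers move at their own pace and stop on an object; "force" is the grip in N (left out, the last holds). Time passes only in rows, so rows that do not move let the fingers close. It gives the time, the measured TCP pose, the force and the opening at its end, in the units of the state.
- robot.get_obs(): the state, without advancing time (a new reading comes with each control period).
- robot.camera(name): name is "scene" or "top"; returns a dict with "pixels" (384x512x3 uint8, red, green, blue), "z_map" (384x512 float32, m along the optical axis (not along the pixel's ray), 0 where there is no reading), "fx", "fy", "cx", "cy" (pixels), "origin" and "orientation" of the camera in the world. Camera axes: x right, y down, z forward; pixel columns grow to the right and rows downward; lengths in m; the calibration is good to about 2 mm. A picture is of the moment at which its call begins.
- robot.close_job(): hands the job in, once; it reports no verdict.
The state is a dict: "clock": time; "joints": joint angles; "dq": joint speeds; "joint_efforts": joint torques, N m; "ee_pos": TCP position; "eef_rot": TCP orientation; "ft_force": force on the tool from outside, world axes, zero at the start; "torque": the same for the moment, N m; "opening": finger opening in m.
Only numpy, scipy, OpenCV 4.12 (cv2) and the standard library are available. Lean on these libraries where they do the work, as an engineer would, in place of code of your own. Each camera call takes 0.05 s, during which the arm holds its last target.

## Working session

There is one attempt and no reset: what is moved stays moved. The work goes in short steps, Python scripts to look and compute and a tool call to move; the robot and the scene stay as the last step left them, time stands still between calls to the robot, and variables do not carry over. Pictures are saved under pics/ and viewed, and the job is handed in when it is done.

Besides the shell and the picture viewer there is one more tool, called after ">>>" as a command line: name --argument value ..., lists and objects as JSON in quotes. drive_tool: Moves the arm, as the interface text tells. Its arguments: {"type":"object","properties":{"rows":{"type":"array"},"gripper":{"type":"number"},"force":{"type":"number"}},"required":["rows"]}

```bash
ls; mkdir -p pics
cat > h.py <<'E'
import numpy as np, cv2
from rig import robot
from scipy.spatial.transform import Rotation as R
def Rm(o):
    o=np.array(o,float)
    if o.shape==(3,3): return o
    return R.from_rotvec(o).as_matrix() if o.size==3 else R.from_quat(o).as_matrix()
def pts(c):
    z=c['z_map'];v,u=np.mgrid[:z.shape[0],:z.shape[1]]
    P=np.stack([(u-c['cx'])/c['fx']*z,(v-c['cy'])/c['fy']*z,z],-1)
    return P@Rm(c['orientation']).T+np.array(c['origin'])
def ray(c,u,v,h):
    d=Rm(c['orientation'])@np.array([(u-c['cx'])/c['fx'],(v-c['cy'])/c['fy'],1]);o=np.array(c['origin'])
    return o+d*(h-o[2])/d[2]
def save(c,n): cv2.imwrite('pics/'+n,cv2.cvtColor(c['pixels'],cv2.COLOR_RGB2BGR))
E
python3 - <<'E'
from h import *
import pickle
print(robot.get_obs())
for n in('scene','top'):
    c=robot.camera(n);save(c,n+'0.png');pickle.dump(c,open(n+'0.pkl','wb'));print(n,c['fx'],c['cx'],c['cy'],c['origin'],c['orientation'])
E
```

```text
pics
{'clock': 0.0, 'joints': array([ 1.10499237e+00,  3.20283390e-01,  1.56569256e+00, -1.53042193e-05,
        1.25740563e+00, -2.00105793e-02]), 'dq': array([ 0.00080163, -0.00247483, -0.00042003, -0.00056678,  0.00101504,
        0.00054979]), 'joint_efforts': array([-5.31424939e-04, -4.15518308e+01, -2.34164482e+01,  4.90218451e-05,
        8.22681788e-03, -3.04929210e-05]), 'ee_pos': array([0.24771494, 0.51836464, 0.2304819 ]), 'eef_rot': array([ 2.65675118e+00,  1.67493029e+00, -2.39406006e-03]), 'ft_force': array([ 0.05489884, -0.20734755,  0.60133618]), 'torque': array([0.01661196, 0.06621803, 0.00993337]), 'opening': 0.08518299219233247}
scene 368.0650117794664 256.03269139252717 194.43317662349864 [0.10837819 0.75059522 0.9229712 ] [-0.72107178  2.60151296 -1.14660896]
top 378.49074106061596 261.4934434604744 191.42311952276194 [ 0.12735382 -0.19568519  1.24960289] [-2.35333677  1.48769112 -0.29616972]
```

View pics/scene0.png

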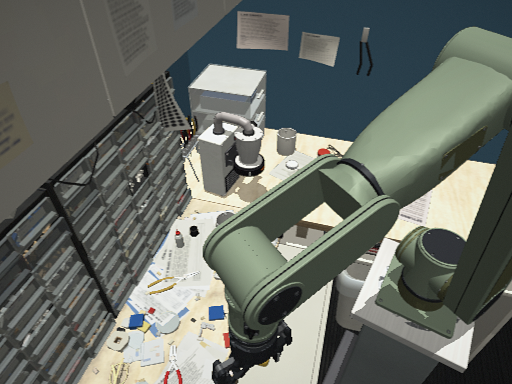

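View pics/top0.png

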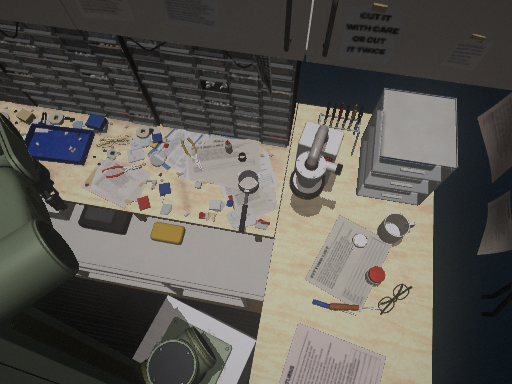

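Run:
```python
from h import *
import pickle
c=pickle.load(open('top0.pkl','rb'));P=pts(c)
im=cv2.cvtColor(c['pixels'],cv2.COLOR_RGB2BGR)
a=cv2.resize(im[90:250,190:350],(600,600),interpolation=cv2.INTER_CUBIC);cv2.imwrite('pics/top0z.png',a)
for u,v in [(249,182),(249,172),(242,230),(243,215),(310,180),(319,135),(300,150),(375,275),(170,365),(270,225)]: print(u,v,P[v,u].round(3),ray(c,u,v,0).round(3))
s=pickle.load(open('scene0.pkl','rb'));P=pts(s)
im=cv2.cvtColor(s['pixels'],cv2.COLOR_RGB2BGR)
a=cv2.resize(im[100:260,150:310],(600,600),interpolation=cv2.INTER_CUBIC);cv2.imwrite('pics/scene0z.png',a)
```

```text
249 182 [0.615 0.094 0.007] [0.618 0.095 0.   ]
249 172 [0.636 0.103 0.043] [0.654 0.113 0.   ]
242 230 [0.434 0.03  0.041] [0.445 0.037 0.   ]
243 215 [0.483 0.05  0.042] [0.495 0.058 0.   ]
310 180 [ 0.601 -0.12   0.25 ] [ 0.72  -0.101  0.   ]
319 135 [ 0.711 -0.094  0.317] [ 0.909 -0.059  0.   ]
300 150 [ 0.705 -0.048  0.205] [ 0.818 -0.02   0.   ]
375 275 [ 0.476 -0.414  0.061] [ 0.494 -0.425  0.   ]
170 365 [0.    0.003 0.214] [-0.026  0.043  0.   ]
270 225 [ 0.502 -0.042  0.001] [ 0.502 -0.042  0.   ]
```

View pics/top0z.png

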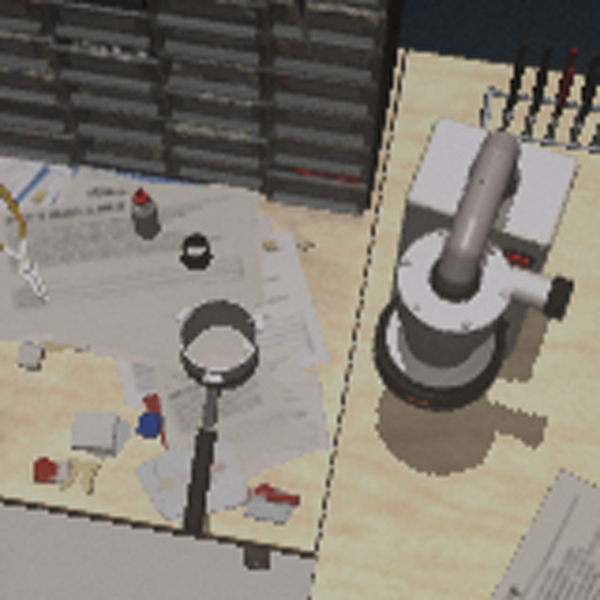

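View pics/scene0z.png

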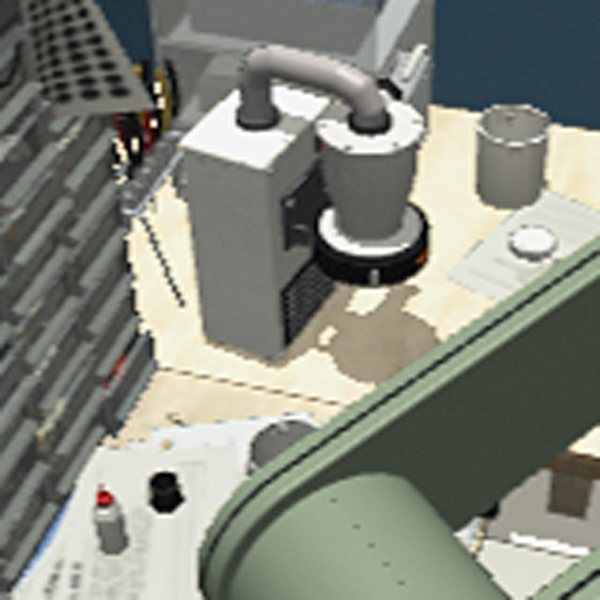

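Run:
```python
from h import *
import pickle
from scipy.optimize import least_squares
def fit(p,r):
    f=lambda q:np.hypot(p[:,0]-q[0],p[:,1]-q[1])-r
    s=least_squares(f,p.mean(0)[:2],loss='soft_l1',f_scale=.001);return s.x,np.abs(s.fun).mean()
C={n:pickle.load(open(n+'0.pkl','rb')) for n in('top','scene')}
for n,c in C.items():
    P=pts(c);hsv=cv2.cvtColor(c['pixels'],cv2.COLOR_RGB2HSV)
    near=np.hypot(P[...,0]-.60,P[...,1]+.12)<.12
    for lo,hi in((.132,.152),(.154,.160)):
        m=near&(P[...,2]>lo)&(P[...,2]<hi);p=P[m]
        print(n,lo,m.sum(),p.mean(0),p.min(0),p.max(0))
        if lo<.15: 
            print(fit(p,.055))
            cen=fit(p,.055)[0]
            o=m&(hsv[...,0]<15)&(hsv[...,1]>120)&(hsv[...,2]>90)
            w=m&(hsv[...,1]<60)&(hsv[...,2]>120)
            for k,mm in(('or',o),('wh',w)):
                q=P[mm];print(k,mm.sum(),[( (np.degrees(np.arctan2(*(x[:2]-cen)[::-1]))%360).round(1),np.hypot(*(x[:2]-cen)).round(3),x[2].round(3)) for x in q][:30])
    m=near&(P[...,2]>.235)&(P[...,2]<.255);print('topz',np.histogram(P[m][:,2],8))
    # box top
    m=(abs(P[...,0]-.70)<.15)&(abs(P[...,1]+.1)<.2)&(abs(P[...,2]-.24)<.005)
    # edges: box side faces
    m2=(P[...,0]>.62)&(P[...,0]<.85)&(abs(P[...,1]+.08)<.13)&(P[...,2]>.03)&(P[...,2]<.235)
    print(n,'boxpts',m.sum(),m2.sum())
c=C['top'];P=pts(c)
near=np.hypot(P[...,0]-.62,P[...,1]-.095)<.06
m=near&(P[...,2]>.055)&(P[...,2]<.066);print('rim',m.sum(),fit(P[m],.0365))
m=near&(P[...,2]>.01)&(P[...,2]<.045);print('wall',m.sum(),fit(P[m],.0365))
pc=fit(P[near&(P[...,2]>.055)&(P[...,2]<.066)],.0365)[0]
V=c['pixels'].max(-1)
m=(np.hypot(P[...,0]-.5,P[...,1]-.05)<.15)&(V<70)&(P[...,2]>.03)&(P[...,2]<.05)&(abs(P[...,1]-.055)<.05)
q=P[m];print(len(q),q.mean(0),q.min(0),q.max(0))
l=cv2.fitLine(q[:,:2].astype(np.float32),cv2.DIST_HUBER,0,.01,.01).ravel();d=l[:2]*-np.sign(l[0]);print(d,np.degrees(np.arctan2(d[1],d[0])))
t=(q[:,:2]-pc)@d;print('t',t.min(),t.max(),'center off',np.cross(d,pc-l[2:]))
```

```text
top 0.132 72 [ 0.59790161 -0.11565445  0.14242547] [ 0.58489351 -0.15923967  0.13206523] [ 0.64308106 -0.06182757  0.15190615]
(array([ 0.64090476, -0.10464354]), np.float64(0.0007256200906583415))
or 3 [(np.float64(177.4), np.float64(0.055), np.float64(0.143)), (np.float64(187.7), np.float64(0.055), np.float64(0.144)), (np.float64(190.8), np.float64(0.056), np.float64(0.148))]
wh 0 []
top 0.154 198 [ 0.61675072 -0.10854936  0.15733655] [ 0.58403524 -0.15816329  0.15406949] [ 0.67248682 -0.05022647  0.15998437]
topz (array([26, 22, 22, 14, 18, 25, 36, 36]), array([0.23510354, 0.23758625, 0.24006895, 0.24255166, 0.24503436,
       0.24751706, 0.24999977, 0.25248247, 0.25496517]))
top boxpts 871 718
scene 0.132 177 [ 0.63769132 -0.07175182  0.14297746] [ 0.58459485 -0.13042875  0.13210552] [ 0.71029839 -0.04715278  0.15195626]
(array([ 0.64325089, -0.10427299]), np.float64(0.0034724070788918256))
or 4 [(np.float64(174.9), np.float64(0.057), np.float64(0.15)), (np.float64(181.6), np.float64(0.057), np.float64(0.146)), (np.float64(169.2), np.float64(0.058), np.float64(0.149)), (np.float6
[... 497 characters left out ...]
28, 27, 13, 19, 19, 15, 29]), array([0.23506405, 0.23755444, 0.24004483, 0.24253521, 0.2450256 ,
       0.24751599, 0.25000638, 0.25249676, 0.25498715]))
scene boxpts 618 2173
rim 65 (array([0.60269043, 0.09036125]), np.float64(0.0013631550658511665))
wall 288 (array([0.60254611, 0.09020991]), np.float64(0.011924879656612214))
167 [0.4935452  0.05110391 0.03909301] [0.42766051 0.02795007 0.0303511 ] [0.63087907 0.10064873 0.04972808]
[-0.96416986 -0.2652856 ] -164.61607
t -0.02143323526355702 0.18364523921574982 center off -0.007913979676661118<stdin>:36: DeprecationWarning: Arrays of 2-dimensional vectors are deprecated. Use arrays of 3-dimensional vectors instead. (deprecated in NumPy 2.0)
```

```bash
cat > m.py <<'E'
from h import *
from scipy.optimize import least_squares
def fit(p,r):
    f=lambda q:np.hypot(p[:,0]-q[0],p[:,1]-q[1])-r
    s=least_squares(f,p.mean(0)[:2],loss='soft_l1',f_scale=.001);return s.x,np.abs(s.fun).mean()
def ang(v): return np.degrees(np.arctan2(v[1],v[0]))
E
python3 -W ignore - <<'E'
from m import *
import pickle
C={n:pickle.load(open(n+'0.pkl','rb')) for n in('top','scene')}
for n,c in C.items():
    P=pts(c)
    m=(P[...,0]>.58)&(P[...,0]<.85)&(P[...,1]<.02)&(P[...,1]>-.2)&(abs(P[...,2]-.24)<.003)
    k=cv2.morphologyEx(m.astype(np.uint8),cv2.MORPH_OPEN,np.ones((3,3)));q=P[k>0]
    r=cv2.minAreaRect((q[:,:2]*1000).astype(np.float32));print(n,'boxtop',len(q),r)
    # side face normals
    gy=np.cross(np.gradient(P,axis=0),np.gradient(P,axis=1));nn=gy/np.linalg.norm(gy,axis=-1,keepdims=True)
    m2=(P[...,0]>.62)&(P[...,0]<.83)&(P[...,1]<0.02)&(P[...,1]>-.2)&(P[...,2]>.03)&(P[...,2]<.22)&(abs(nn[...,2])<.15)
    a=np.degrees(np.arctan2(nn[...,1],nn[...,0]))[m2];h=np.histogram(a%90,18,(0,90));print(h[0])
    q=P[m2];
    for it in range(3):
        pass
    hsv=cv2.cvtColor(c['pixels'],cv2.COLOR_RGB2HSV)
    if n=='scene':
        im=c['pixels']; print(im[160:180,244:262].max(-1))
        for v in range(170,178):
            print(v,[tuple(P[v,u].round(3)) for u in range(247,253)])
c=C['top'];P=pts(c);V=c['pixels'].max(-1)
m=(P[...,0]<.53)&(P[...,0]>.42)&(V<75)&(P[...,2]>.034)&(P[...,2]<.05)&(abs(P[...,1]-.055)<.04)
q=P[m];l=cv2.fitLine(q[:,:2].astype(np.float32),cv2.DIST_HUBER,0,.01,.01).ravel();d=l[:2]*-np.sign(l[0]);print(len(q),np.median(q[:,2]),d,ang(d),l)
rims=(np.hypot(P[...,0]-.61,P[...,1]-.092)<.055)&(P[...,2]>.053)
q2=P[rims];q2=q2[abs((q2[:,:2]-l[2:])@[-d[1],d[0]])>.012]
pc,e=fit(q2,.037);print('pot',pc,e,len(q2));print('offset',(pc-l[2:])@np.array([-d[1],d[0]]),'range',((q[:,:2]-pc)@d).min(),((q[:,:2]-pc)@d).max())
E
```

```text
top boxtop 412 ((754.7301635742188, -94.55730438232422), (88.48175811767578, 121.20111083984375), 4.237966060638428)
[ 9 11 15 15 17 21  4  2  4  2  1  0  5  6 12  6  4  5]
scene boxtop 349 ((755.1554565429688, -91.64569091796875), (89.5373764038086, 121.4771728515625), 6.074896335601807)
[116 110  65  45  24  25  32  48  30  15  13  14  14  15  34  60  92 102]
[[ 91  93  93  92  92  95  94  93  92  90  87  83  79 123 157 155 157 144]
 [ 90  92  92  92  94  94  92  92  91  88  86  88 121 152 155 154 162 137]
 [ 90  91  90  89  91  91  92  89  90  92  92 119 152 159 156 155 161 123]
 [102  95  98  97  97  98  98  99 100 117 147 160 158 155 157 158 141  84]
 [163 160 146 137 141 145 140 148 157 157 156 153 153 159 165 150  99  26]
 [253 229 162 163 163 164 166 162 164 165 163 162 158 226 233 116  45  32]
 [250 251 254 254 254 254 254 255 254 255 255 255 234 149  38  32  32  33]
 [221 251 252 251 249 248 250 252 241 215 180 114  50  43  29  35  32  17]
 [ 55  68  79  94 104 105 102  91  60  49  41  21  30  34  34  21  11  23]
 [ 26  22  20  23  21  20  23  27  27  29  34  34  31  24   9
[... 3210 characters left out ...]
np.float64(-0.064), np.float64(0.131)), (np.float64(0.603), np.float64(-0.062), np.float64(0.134))]
177 [(np.float64(0.701), np.float64(-0.186), np.float64(-0.001)), (np.float64(0.698), np.float64(-0.187), np.float64(-0.001)), (np.float64(0.693), np.float64(-0.187), np.float64(0.002)), (np.float64(0.69), np.float64(-0.19), np.float64(0.001)), (np.float64(0.689), np.float64(-0.196), np.float64(-0.003)), (np.float64(0.684), np.float64(-0.195), np.float64(0.0))]
130 0.040161780019064786 [-0.94824564 -0.31753772] -161.4859 [0.94824564 0.31753772 0.47059667 0.04583384]
pot [0.60369048 0.0904766 ] 0.007862178906579052 2250
offset -6.998804788348668e-05 range 0.08743553684714686 0.18342761568232652
```

>>> drive_tool --rows '[[[-3.2,4.1,0.8],[0,0,-0.08]],[[-3.2,4.1,0.8],[0,0,0]],[[-3.2,4.1,0.8],[0,0,0]],[[-3.2,4.1,0.8],[0,0,0]],[[-3.2,4.1,0.8],[0,0,0]],[[-3.2,4.1,0.8],[0,0,0]],[[-3.2,4.1,0.8],[0,0,0]],[[-3.2,4.1,0.8],[0,0,0]],[[-2,2,0.8],[0,0,0]]]' --gripper 5

```text
clock: 1.23
ee_pos: [0.477, 0.125, 0.1542]
eef_rot: [2.58, 1.791, -0.004]
ft_force: [-0.8, 0.5, -0.5]
opening: 0.0498
```

```bash
cat >> m.py <<'E'
def state(pr=True):
    o=robot.get_obs();M=Rm(o['eef_rot']);
    if pr: print('t',round(o['clock'],2),'pos',o['ee_pos'].round(4),'xbear',ang(M[:,0]).round(2),'zax',M[:,2].round(4),'F',o['ft_force'].round(2),'T',o['torque'].round(2),'open',round(o['opening'],4),'q',o['joints'].round(2))
    return o,M
def togo(target,bear=None):
    o,M=state(); d=np.array(target)-o['ee_pos'];print('tool shift cm',(M.T@d*100).round(2))
    if bear is not None:
        a=np.radians(bear);G=np.column_stack([[np.cos(a),np.sin(a),0],[np.sin(a),-np.cos(a),0],[0,0,-1]])
        print('turn',R.from_matrix(M.T@G).as_rotvec().round(3))
E
python3 -W ignore - <<'E'
from m import *
import pickle
togo([.4757,.0477,.10],108.5)
for n in('scene','top'):
    c=robot.camera(n);save(c,n+'1.png');pickle.dump(c,open(n+'1.pkl','wb'))
E
```

```text
t 1.23 pos [0.477  0.125  0.1542] xbear 69.54 zax [-0.0018 -0.0022 -1.    ] F [-0.83  0.54 -0.47] T [ 0.01 -0.04 -0.01] open 0.0498 q [ 0.23  0.26  1.86 -0.    1.02 -0.98]
tool shift cm [-7.28  2.59  5.43]
turn [-0.002  0.002 -0.68 ]
```

View pics/scene1.png

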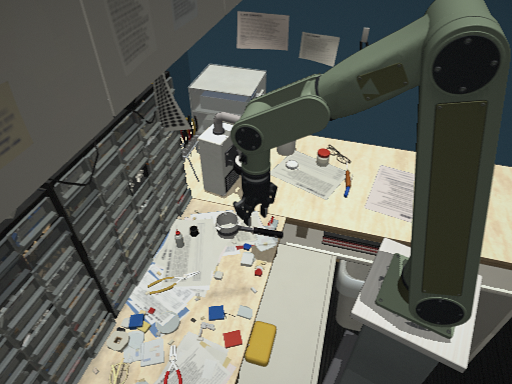

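View pics/top1.png

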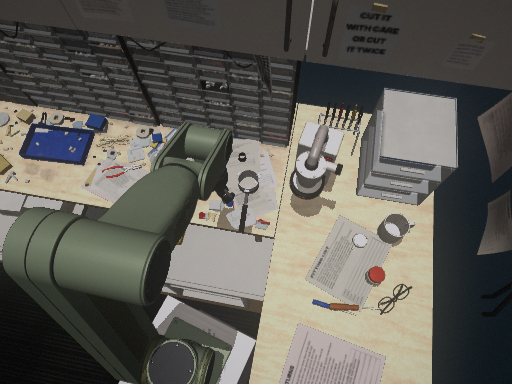

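```bash
python3 -W ignore - <<'E'
from m import *
import pickle
for n,f in(('top','top0'),('scene','scene1')):
    c=pickle.load(open(f+'.pkl','rb'));P=pts(c);V=c['pixels'].max(-1)
    m=(P[...,0]<.53)&(P[...,0]>.42)&(V<75)&(P[...,2]>.036)&(P[...,2]<.046)&(abs(P[...,1]-.055)<.04)
    q=P[m];l=cv2.fitLine(q[:,:2].astype(np.float32),cv2.DIST_HUBER,0,.01,.01).ravel();d=l[:2]*-np.sign(l[0]);print(n,len(q),ang(d),l)
    # rim: highest edge points, not on lug
    near=(np.hypot(P[...,0]-.604,P[...,1]-.0905)<.05)&(P[...,2]>.0565)&(P[...,2]<.066)
    q2=P[near];print(len(q2),fit(q2,.0365),np.percentile(q2[:,2],[10,50,90]))
    pc=fit(q2,.0365)[0];print('off',(pc-l[2:])@np.array([-d[1],d[0]]),(((q[:,:2]-pc)@d).min()),((q[:,:2]-pc)@d).max())
    # collar
    if n=='scene': c=pickle.load(open('scene0.pkl','rb'));P=pts(c)
    A=np.array([.641,-.104]);r=np.hypot(P[...,0]-A[0],P[...,1]-A[1]);V=c['pixels'].max(-1)
    q=P[(r<.062)&(r>.048)&(P[...,2]>.132)&(P[...,2]<.150)&(V<60)]
    print('collar',len(q),fit(q,.055))
E
```

```text
top 120 -161.89928 [0.9505118  0.31068835 0.472476   0.04638951]
53 (array([0.60276486, 0.09022496]), np.float64(0.0011088850372300838)) [0.05738395 0.05998164 0.06288451]
off -0.0011868839015098482 0.08651678116381742 0.18250671607411717
collar 47 (array([ 0.64124566, -0.10465032]), np.float64(0.0007451581688994453))
scene 116 -161.27219 [0.94705456 0.3210727  0.47705266 0.0509864 ]
72 (array([0.60367882, 0.09148727]), np.float64(0.0015133077240907936)) [0.0571225  0.05933517 0.06154997]
off 0.002299671577659386 0.08364219041632134 0.1814825632544998
collar 100 (array([ 0.64182071, -0.10512444]), np.float64(0.0011980763715120383))
```

>>> drive_tool --rows '[[[-3,1,1],[0,0,-0.17]],[[-2,0,1],[0,0,-0.17]],[[-2,0,1],[0,0,-0.17]],[[0,0,1],[0,0,-0.17]],[[0,0,0],[0,0,0]]]'

```text
clock: 1.95
ee_pos: [0.4695, 0.0548, 0.1128]
eef_rot: [-1.808, -2.564, 0.006]
ft_force: [0.6, -0.3, 0.6]
opening: 0.0499
```

```bash
python3 -W ignore - <<'E'
from m import *
togo([.475,.0485,.06],108.4)
E
```

```text
t 1.95 pos [0.4695 0.0548 0.1128] xbear 109.63 zax [-5.4e-03 -9.0e-04 -1.0e+00] F [ 0.64 -0.29  0.62] T [-0.05 -0.04 -0.02] open 0.0499 q [ 0.09  0.28  1.96 -0.    0.91 -1.82]
tool shift cm [-0.78  0.33  5.27]
turn [-0.005 -0.001  0.021]
```

>>> drive_tool --rows '[[[-0.8,0.3,2.5],[-0.005,0,0.021]],[[0,0,2.5],[0,0,0]],[[0,0,0],[0,0,0]]]'

```text
clock: 2.33
ee_pos: [0.4762, 0.0506, 0.0636]
eef_rot: [1.845, 2.541, 0.005]
ft_force: [0.1, 0.0, 0.1]
opening: 0.0502
```

```bash
python3 -W ignore - <<'E'
from m import *
togo([.475,.0485,.012],108.4)
c=robot.camera('scene');save(c,'s2.png');c=c['pixels'][180:270,190:310];cv2.imwrite('pics/s2z.png',cv2.resize(c[...,::-1],(800,600)))
E
```

```text
t 2.33 pos [0.4762 0.0506 0.0636] xbear 108.04 zax [ 0.0032  0.0018 -1.    ] F [0.14 0.02 0.13] T [-0.04  0.02 -0.04] open 0.0502 q [ 0.08  0.35  2.01  0.    0.78 -1.81]
tool shift cm [-0.17 -0.2   5.16]
turn [ 0.004 -0.001 -0.006]
```

View pics/s2z.png

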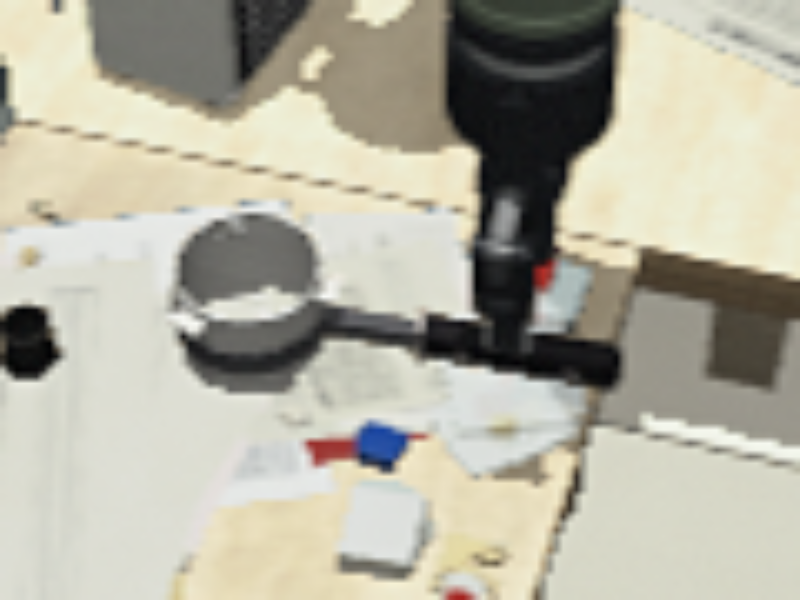

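>>> drive_tool --rows '[[[-0.1,-0.2,2.5],[0.004,0,-0.006]],[[0,0,2.0],[0,0,0]],[[0,0,0.5],[0,0,0]],[[0,0,0],[0,0,0]]]'

```text
clock: 2.88
ee_pos: [0.4805, 0.051, 0.0189]
eef_rot: [1.835, 2.539, 0.014]
ft_force: [-0.5, -0.5, -0.2]
opening: 0.0501
```

```bash
python3 -W ignore - <<'E'
from m import *
togo([.475,.0485,.012],108.4)
E
```

```text
t 2.88 pos [0.4805 0.051  0.0189] xbear 108.29 zax [ 0.013   0.0019 -0.9999] F [-0.49 -0.49 -0.19] T [ 0.05  0.04 -0.04] open 0.0501 q [ 0.08  0.42  2.06  0.    0.65 -1.81]
tool shift cm [-0.07 -0.61  0.68]
turn [ 0.013  0.002 -0.002]
```

>>> drive_tool --rows '[[[-0.1,-0.5,0.6],[0.013,0.002,0]],[[0,0,0],[0,0,0]]]'

```text
clock: 3.12
ee_pos: [0.4769, 0.0486, 0.0141]
eef_rot: [1.839, 2.544, 0.002]
ft_force: [0.3, -0.1, -0.1]
opening: 0.0498
```

```bash
python3 -W ignore - <<'E'
from m import *
togo([.475,.0485,.012],108.4)
E
```

```text
t 3.12 pos [0.4769 0.0486 0.0141] xbear 108.27 zax [ 2.3e-03 -2.0e-04 -1.0e+00] F [ 0.27 -0.06 -0.09] T [-0.03  0.01 -0.03] open 0.0498 q [ 0.08  0.43  2.06 -0.    0.65 -1.81]
tool shift cm [ 0.05 -0.19  0.21]
turn [ 0.002  0.001 -0.002]
```

Close (moderate-high force, so the pot's weight does not tilt it).

>>> drive_tool --rows '[[[0,-0.1,0.2],[0,0,0]],[[0,0,0],[0,0,0]],[[0,0,0],[0,0,0]],[[0,0,0],[0,0,0]],[[0,0,0],[0,0,0]],[[0,0,0],[0,0,0]]]' --gripper 0.5 --force 90

```text
clock: 3.88
ee_pos: [0.4762, 0.0483, 0.0125]
eef_rot: [1.839, 2.544, 0.003]
ft_force: [-0.2, -0.4, -0.5]
opening: 0.0153
```

```bash
python3 -W ignore - <<'E'
from m import *
togo([.475,.0485,.05],108.4)
E
```

```text
t 3.88 pos [0.4762 0.0483 0.0125] xbear 108.26 zax [ 0.0031 -0.     -1.    ] F [-0.18 -0.38 -0.54] T [0.1  0.06 0.01] open 0.0153 q [ 0.08  0.43  2.07 -0.    0.64 -1.81]
tool shift cm [ 0.06 -0.09 -3.75]
turn [ 0.003  0.001 -0.002]
```

>>> drive_tool --rows '[[[0,0,-1],[0,0,0]],[[0,0,-2],[0,0,0]],[[0,0,-1.5],[0,0,0]],[[0,0,0],[0,0,0]],[[0,0,0],[0,0,0]]]'

```text
clock: 4.5
ee_pos: [0.4742, 0.048, 0.0589]
eef_rot: [-1.84, -2.545, 0.002]
ft_force: [-0.4, -0.0, -1.1]
opening: 0.0158
```

```bash
cat >> m.py <<'E'
def pot(c,approx,zr,hb):
    """rim centre + rim plane tilt ; approx xy, zr rim z; """
    P=pts(c);near=(np.hypot(P[...,0]-approx[0],P[...,1]-approx[1])<.047)&(abs(P[...,2]-zr)<.0045)
    q=P[near];pc,e=fit(q,.0365);return pc,e,len(q),np.median(q[:,2])
E
python3 -W ignore - <<'E'
from m import *
import pickle
o,M=state();print(o['ee_pos'])
c=robot.camera('top');pickle.dump(c,open('top3.pkl','wb'));save(c,'top3.png')
c2=robot.camera('scene');pickle.dump(c2,open('scene3.pkl','wb'))
a=c['pixels'][90:250,190:350];b=c2['pixels'][150:270,180:310]
cv2.imwrite('pics/t3z.png',np.hstack([cv2.resize(a,(400,400)),cv2.resize(b,(400,400))])[...,::-1])
E
```

```text
t 4.5 pos [0.4742 0.048  0.0589] xbear 108.26 zax [-1.2e-03 -7.0e-04 -1.0e+00] F [-0.35 -0.04 -1.11] T [-0.05  0.17  0.01] open 0.0158 q [ 0.08  0.36  2.02 -0.    0.77 -1.81]
[0.47422385 0.04796534 0.05893862]
```

View pics/t3z.png

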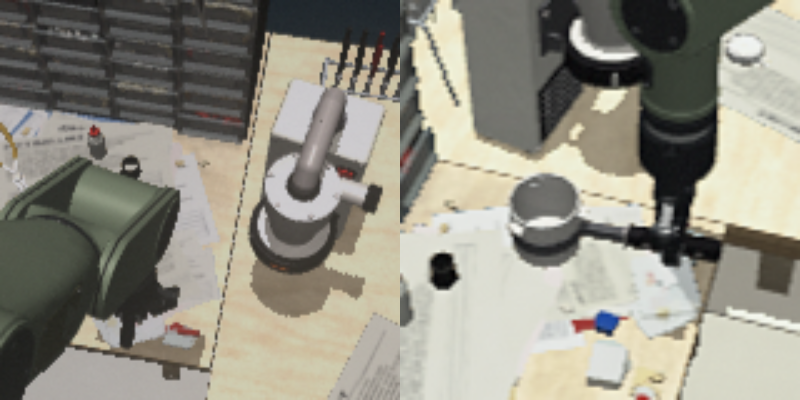

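```bash
cat >> m.py <<'E'
def potinfo(c,tcp,bear,dz):
    # predicted centre: tcp - .135*handle dir
    h=np.radians(bear+90);d=np.array([np.cos(h),np.sin(h)]);a=np.array(tcp[:2])-.1355*d
    P=pts(c);near=(np.hypot(P[...,0]-a[0],P[...,1]-a[1])<.05)&(P[...,2]>.052+dz)&(P[...,2]<.07+dz)
    # upper-edge pixels: point above differs -> use z>thr, iter plane fit
    q=P[near];r=np.hypot(*(q[:,:2]-a).T);q=q[(abs(r-.0365)<.007)]
    print('pred centre',a.round(4),'n',len(q))
    V=c['pixels'].max(-1)
    for z0 in (.055,.0575):
        k=q[(q[:,2]>z0+dz)];pc,e=fit(k,.0367);print(' fit',pc.round(4),e.round(4),len(k),'rel along handle',((pc-np.array(tcp[:2]))@d).round(4),'lateral',((pc-np.array(tcp[:2]))@np.array([-d[1],d[0]])).round(4))
    # height profile along handle dir
    t=(q[:,:2]-a)@d
    for lo,hi in((-.05,-.025),(-.025,-.01),(-.01,.01),(.01,.025),(.025,.05)):
        s=q[(t>lo)&(t<hi)]
        if len(s)>3: print('  t',lo,hi,len(s),'z95',np.percentile(s[:,2],95).round(4))
    return q
E
python3 -W ignore - <<'E'
from m import *
import pickle
o,M=state(False);b=ang(M[:,0])
c=pickle.load(open('scene3.pkl','rb'));potinfo(c,o['ee_pos'],b,.0465)
c=pickle.load(open('scene1.pkl','rb'));potinfo(c,[.4762,.0483],b,0)
A=np.array([.6415,-.105])
for th in(124.5,):
    h=np.radians(th);togo(list(A+.136*np.array([np.cos(h),np.sin(h)]))+[.062],th-90)
E
```

```text
pred centre [0.6029 0.0904] n 119
 fit [0.6021 0.0911] 0.0014 87 rel along handle -0.1349 lateral -0.0009
 fit [0.6022 0.0913] 0.0013 50 rel along handle -0.1351 lateral -0.0011
  t -0.05 -0.025 20 z95 0.1072
  t -0.025 -0.01 23 z95 0.1075
  t -0.01 0.01 25 z95 0.107
  t 0.01 0.025 22 z95 0.1064
  t 0.025 0.05 29 z95 0.1077
pred centre [0.6049 0.0908] n 132
 fit [0.6042 0.0912] 0.0016 88 rel along handle -0.135 lateral -0.0006
 fit [0.6037 0.0916] 0.0013 58 rel along handle -0.1347 lateral -0.0012
  t -0.05 -0.025 25 z95 0.0616
  t -0.025 -0.01 29 z95 0.0623
  t -0.01 0.01 24 z95 0.0604
  t 0.01 0.025 24 z95 0.0596
  t 0.025 0.05 30 z95 0.0614
t 4.6 pos [0.4742 0.048  0.0587] xbear 108.26 zax [-1.6e-03 -7.0e-04 -1.0e+00] F [ 0.5   0.03 -1.42] T [-0.08  0.18 -0.02] open 0.0157 q [ 0.08  0.36  2.02 -0.    0.77 -1.81]
tool shift cm [-6.71  7.29 -0.34]
turn [-1.000e-03  1.000e-03  1.287e+00]
```

>>> drive_tool --rows '[[[0,0,-0.3],[0,0,0.08]],[[0,0,0],[0,0,0.14]],[[0,0,0],[0,0,0.14]],[[0,0,0],[0,0,0.14]],[[0,0,0],[0,0,0.14]],[[0,0,0],[0,0,0.14]],[[0,0,0],[0,0,0.14]],[[0,0,0],[0,0,0.14]],[[0,0,0],[0,0,0.14]],[[0,0,0],[0,0,0.06]],[[0,0,0],[0,0,0]]]'

```text
clock: 5.98
ee_pos: [0.47, 0.0482, 0.055]
eef_rot: [-3.003, -0.906, 0.024]
ft_force: [-0.2, 0.8, -2.2]
opening: 0.016
```

```bash
python3 -W ignore - <<'E'
from m import *
A=np.array([.6415,-.105])
for th in(124.5,):
    h=np.radians(th);togo(list(A+.136*np.array([np.cos(h),np.sin(h)]))+[.062],th-90)
E
```

```text
t 5.97 pos [0.47   0.0482 0.055 ] xbear 33.56 zax [-0.0162 -0.     -0.9999] F [-0.23  0.8  -2.25] T [0.16 0.07 0.05] open 0.016 q [ 0.08  0.36  2.02  0.    0.77 -0.51]
tool shift cm [ 5.59  8.64 -0.85]
turn [-0.009  0.013 -0.016]
```

>>> drive_tool --rows '[[[1.0,1.5,-0.3],[-0.009,0.013,-0.016]],[[1.5,2.5,0],[0,0,0]],[[1.0,1.5,0],[0,0,0]],[[0,0,0],[0,0,0]]]'

```text
clock: 6.48
ee_pos: [0.535, 0.0207, 0.0578]
eef_rot: [2.996, 0.939, 0.006]
ft_force: [-0.5, 0.6, -1.4]
opening: 0.0157
```

```bash
python3 -W ignore - <<'E'
from m import *
A=np.array([.6415,-.105])
for th in(124.5,):
    h=np.radians(th);togo(list(A+.136*np.array([np.cos(h),np.sin(h)]))+[.062],th-90)
E
```

```text
t 6.47 pos [0.535  0.0207 0.0578] xbear 34.81 zax [ 4.2e-03 -4.0e-04 -1.0e+00] F [-0.47  0.55 -1.41] T [ 0.19  0.1  -0.  ] open 0.0157 q [ 0.02  0.43  1.89 -0.    0.82 -0.59]
tool shift cm [ 1.65  2.8  -0.41]
turn [ 0.003 -0.003  0.005]
```

>>> drive_tool --rows '[[[0.8,1.5,-0.2],[0.003,-0.003,0]],[[0.7,1.2,-0.2],[0,0,0]],[[0,0,0],[0,0,0]],[[0,0,0],[0,0,0]]]'

```text
clock: 6.98
ee_pos: [0.5614, 0.0068, 0.0613]
eef_rot: [-2.995, -0.941, 0.005]
ft_force: [-0.6, 0.8, -2.7]
opening: 0.016
```

```bash
python3 -W ignore - <<'E'
from m import *
import pickle
A=np.array([.6415,-.105])
for th in(124.5,):
    h=np.radians(th);togo(list(A+.136*np.array([np.cos(h),np.sin(h)]))+[.062],th-90)
o=[]
for n in('top','scene'):
    c=robot.camera(n);pickle.dump(c,open(n+'4.pkl','wb'));save(c,n+'4.png')
    a=c['pixels'][120:230,260:370] if n=='top' else c['pixels'][110:220,190:300]
    o.append(cv2.resize(a,(400,400)))
cv2.imwrite('pics/z4.png',np.hstack(o)[...,::-1])
E
```

```text
t 6.97 pos [0.5614 0.0068 0.0613] xbear 34.88 zax [-3.6e-03  8.0e-04 -1.0e+00] F [-0.56  0.77 -2.68] T [0.15 0.13 0.02] open 0.016 q [-0.01  0.46  1.82  0.    0.86 -0.62]
tool shift cm [ 0.27  0.15 -0.07]
turn [-0.003  0.003  0.007]
```

View pics/z4.png

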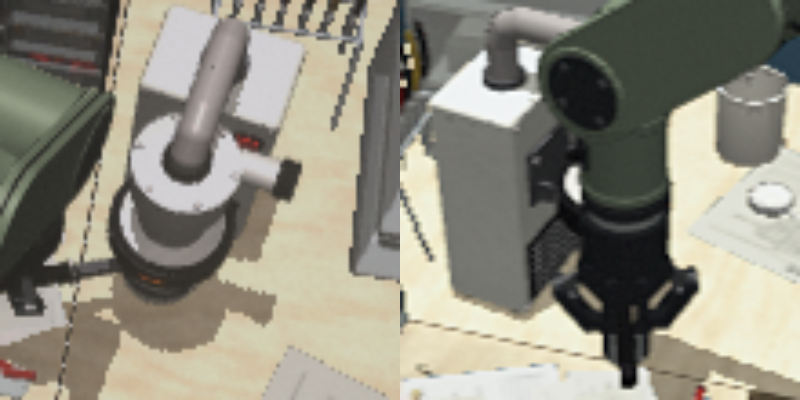

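```bash
python3 -W ignore - <<'E'
from m import *
import pickle
o,M=state(False)
c=pickle.load(open('top4.pkl','rb'));P=pts(c)
h=np.radians(ang(M[:,0])+90);d=np.array([np.cos(h),np.sin(h)]);n=np.array([-d[1],d[0]])
a=o['ee_pos'][:2]-.135*d;print('pred',a, 'with lateral', a-.001*n)
r=np.hypot(P[...,0]-a[0],P[...,1]-a[1])
m=(r<.044)&(r>.030)&(P[...,2]>.05)&(P[...,2]<.1);q=P[m];print(len(q),fit(q,.0375),q.min(0),q.max(0))
A=np.array([.6415,-.105]);r=np.hypot(P[...,0]-A[0],P[...,1]-A[1])
q=P[(r<.062)&(r>.048)&(P[...,2]>.132)&(P[...,2]<.150)]
print('collar',len(q),fit(q,.055))
# handle line (z ~.08-.1)
m=(P[...,2]>.07)&(P[...,2]<.1)&((P[...,:2]-a)@d>.045)&((P[...,:2]-a)@d<.10)&(abs((P[...,:2]-a)@n)<.012)
q=P[m];l=cv2.fitLine(q[:,:2].astype(np.float32),cv2.DIST_HUBER,0,.01,.01).ravel();print(len(q),ang(l[:2]),'lat of handle',(q[:,:2].mean(0)-a)@n)
E
```

```text
pred [ 0.63874618 -0.103904  ] with lateral [ 0.63956644 -0.10333201]
78 (array([ 0.63853782, -0.10391577]), np.float64(0.001074253566261816)) [ 0.59851595 -0.13723628  0.05004886] [ 0.62585235 -0.07176874  0.09666148]
collar 70 (array([ 0.64087337, -0.1044599 ]), np.float64(0.0005453198715219658))
79 -53.159363 lat of handle 0.003281217963399847
```

>>> drive_tool --rows '[[[0.17,0.19,-0.4],[-0.003,0.003,0]],[[0,0,-0.6],[0,0,0]],[[0,0,-0.5],[0,0,0]],[[0,0,0],[0,0,0]],[[0,0,0],[0,0,0]]]'

```text
clock: 7.7
ee_pos: [0.5635, 0.0067, 0.0779]
eef_rot: [2.996, 0.943, 0.002]
ft_force: [-0.4, 1.0, -2.5]
opening: 0.0155
```

```bash
cat >> m.py <<'E'
def chk(A=(.641,-.1045),th=124.5):
    import pickle
    c=robot.camera('top');pickle.dump(c,open('topl.pkl','wb'))
    o,M=state();P=pts(c)
    h=np.radians(ang(M[:,0])+90);d=np.array([np.cos(h),np.sin(h)]);n=np.array([-d[1],d[0]])
    a=o['ee_pos'][:2]-.135*d;zb=o['ee_pos'][2]-.0125
    r=np.hypot(P[...,0]-a[0],P[...,1]-a[1])
    q=P[(r<.044)&(r>.030)&(P[...,2]>zb+.002)&(P[...,2]<min(zb+.05,.127))];f=fit(q,.0375);print('pred',a.round(4),'pot',f[0].round(4),f[1].round(4),len(q))
    r=np.hypot(P[...,0]-A[0],P[...,1]-A[1]);q=P[(r<.062)&(r>.048)&(P[...,2]>.132)&(P[...,2]<.150)];g=fit(q,.055)
    print('collar',g[0].round(4),len(q)); e=np.array([*(g[0]-f[0]),0]);print('img err tool cm',(M.T@e*100).round(2),'dead-reckon err tool cm',(M.T@np.array([*(np.array(A)-a),0])*100).round(2),'rim z',(zb+.06).round(4),'handle',(ang(d)%360).round(1))
E
python3 -W ignore - <<'E'
from m import *
chk()
E
```

```text
t 7.75 pos [0.5636 0.0067 0.0779] xbear 34.93 zax [ 1.5e-03  1.0e-04 -1.0e+00] F [-1.    0.47 -1.72] T [0.2  0.12 0.04] open 0.0154 q [-0.01  0.44  1.8   0.    0.9  -0.62]
pred [ 0.6409 -0.1039] pot [ 0.6413 -0.1043] 0.0009 26
collar [ 0.6408 -0.1045] 65
img err tool cm [-0.06 -0.01 -0.  ] dead-reckon err tool cm [-0.02  0.05  0.  ] rim z 0.1254 handle 124.9
```

>>> drive_tool --rows '[[[0,0,-0.4],[0,0,0]],[[0,0,-0.4],[0,0,0]],[[0,0,-0.4],[0,0,0]],[[0,0,0],[0,0,0]],[[0,0,0],[0,0,0]]]'

```text
clock: 8.38
ee_pos: [0.5635, 0.0067, 0.0906]
eef_rot: [2.996, 0.943, 0.002]
ft_force: [0.6, -0.2, -1.8]
opening: 0.0156
```

```bash
python3 -W ignore - <<'E'
from m import *
chk()
E
```

```text
t 8.43 pos [0.5635 0.0067 0.0906] xbear 34.93 zax [ 0.0013  0.     -1.    ] F [-0.37 -0.39 -1.7 ] T [0.18 0.14 0.  ] open 0.0155 q [-0.01  0.43  1.79  0.    0.93 -0.62]
pred [ 0.6408 -0.104 ] pot [ 0.6411 -0.1048] 0.0003 5
collar [ 0.6408 -0.1043] 65
img err tool cm [ 0.   -0.05 -0.  ] dead-reckon err tool cm [-0.01  0.05  0.  ] rim z 0.1381 handle 124.9
```

>>> drive_tool --rows '[[[0,0,-0.3],[0,0,0]],[[0,0,-0.3],[0,0,0]],[[0,0,0],[0,0,0]],[[0,0,0],[0,0,0]]]'

```text
clock: 8.93
ee_pos: [0.5634, 0.0067, 0.0969]
eef_rot: [2.997, 0.943, 0.002]
ft_force: [0.4, -0.2, -2.7]
opening: 0.0159
```

```bash
python3 -W ignore - <<'E'
from m import *
for i in range(1): state()
E
```

```text
t 8.93 pos [0.5634 0.0067 0.0969] xbear 34.93 zax [ 1.e-03  1.e-04 -1.e+00] F [ 0.4  -0.18 -2.72] T [0.22 0.15 0.03] open 0.0159 q [-0.01  0.42  1.78  0.    0.94 -0.62]
```

Rim at about 0.1444; seal expected near 0.1475.

>>> drive_tool --rows '[[[0,0,-0.2],[0,0,0]],[[0,0,0],[0,0,0]],[[0,0,0],[0,0,0]]]'

```text
clock: 9.3
ee_pos: [0.5633, 0.0067, 0.099]
eef_rot: [2.997, 0.943, 0.001]
ft_force: [-0.4, 0.1, -1.8]
opening: 0.0154
```

>>> drive_tool --rows '[[[0,0,-0.1],[0,0,0]],[[0,0,0],[0,0,0]],[[0,0,0],[0,0,0]]]'

```text
clock: 9.68
ee_pos: [0.5633, 0.0067, 0.1]
eef_rot: [2.997, 0.943, 0.001]
ft_force: [0.6, -0.0, -1.7]
opening: 0.0157
```

>>> drive_tool --rows '[[[0,0,-0.05],[0,0,0]],[[0,0,0],[0,0,0]],[[0,0,0],[0,0,0]]]'

```text
clock: 10.05
ee_pos: [0.5633, 0.0067, 0.1004]
eef_rot: [2.997, 0.943, 0.001]
ft_force: [-0.1, 1.0, -2.4]
opening: 0.0158
```

```bash
python3 -W ignore - <<'E'
from m import *
for i in range(1): state()
E
```

```text
t 10.05 pos [0.5633 0.0067 0.1004] xbear 34.93 zax [ 5.e-04  1.e-04 -1.e+00] F [-0.15  0.99 -2.39] T [ 0.13  0.17 -0.  ] open 0.0158 q [-0.01  0.41  1.78  0.    0.95 -0.62]
```

>>> drive_tool --rows '[[[0,0,-0.06],[0,0,0]],[[0,0,0],[0,0,0]],[[0,0,0],[0,0,0]]]'

```text
clock: 10.42
ee_pos: [0.5632, 0.0067, 0.1009]
eef_rot: [-2.997, -0.943, -0.0]
ft_force: [0.5, -0.5, -2.2]
opening: 0.0157
```

```bash
python3 -W ignore - <<'E'
from m import *
for i in range(1): state()
E
```

```text
t 10.43 pos [0.5632 0.0067 0.1009] xbear 34.93 zax [ 2.e-04  1.e-04 -1.e+00] F [ 0.45 -0.5  -2.19] T [0.26 0.15 0.1 ] open 0.0157 q [-0.01  0.41  1.78  0.    0.95 -0.62]
```

>>> drive_tool --rows '[[[0,0,-0.06],[0,0,0]],[[0,0,0],[0,0,0]],[[0,0,0],[0,0,0]]]'

```text
clock: 10.8
ee_pos: [0.5631, 0.0067, 0.1012]
eef_rot: [-2.996, -0.943, 0.0]
ft_force: [0.2, 0.4, -2.6]
opening: 0.0157
```

```bash
python3 -W ignore - <<'E'
from m import *
for i in range(1): state()
E
```

```text
t 10.8 pos [0.5631 0.0067 0.1012] xbear 34.93 zax [-3.e-04  3.e-04 -1.e+00] F [ 0.22  0.43 -2.65] T [0.3  0.12 0.01] open 0.0157 q [-0.01  0.41  1.78  0.    0.95 -0.62]
```

>>> drive_tool --rows '[[[0,0,-0.1],[0,0,0]],[[0,0,0],[0,0,0]],[[0,0,0],[0,0,0]]]'

```text
clock: 11.18
ee_pos: [0.5629, 0.0068, 0.1018]
eef_rot: [-2.996, -0.943, 0.001]
ft_force: [1.0, -1.4, -4.5]
opening: 0.0156
```

```bash
python3 -W ignore - <<'E'
from m import *
for i in range(3):
    state(); robot.camera('top')
E
```

```text
t 11.18 pos [0.5629 0.0068 0.1018] xbear 34.93 zax [-9.e-04  4.e-04 -1.e+00] F [ 0.97 -1.4  -4.46] T [0.31 0.17 0.07] open 0.0156 q [-0.01  0.41  1.78  0.    0.95 -0.62]
t 11.22 pos [0.5629 0.0068 0.1018] xbear 34.93 zax [-1.e-03  4.e-04 -1.e+00] F [ 0.5  -0.96 -3.97] T [0.38 0.13 0.13] open 0.0153 q [-0.01  0.41  1.78  0.    0.95 -0.62]
t 11.28 pos [0.5629 0.0068 0.1018] xbear 34.93 zax [-9.e-04  5.e-04 -1.e+00] F [ 0.98 -1.31 -4.47] T [0.35 0.08 0.07] open 0.016 q [-0.01  0.41  1.78  0.    0.95 -0.62]
```

>>> drive_tool --rows '[[[-0.54,0.01,-0.02],[0,0,-0.04]],[[-0.54,0.01,-0.02],[0,0,-0.04]],[[-0.54,0.01,-0.02],[0,0,-0.04]],[[0,0,0],[0,0,0]]]'

```text
clock: 11.82
ee_pos: [0.5494, -0.0029, 0.1021]
eef_rot: [-2.931, -1.125, 0.003]
ft_force: [0.1, -1.1, -4.3]
opening: 0.0156
```

```bash
cat >> m.py <<'E'
def arc(A=(.641,-.1045)):
    o,M=state();r=o['ee_pos'][:2]-np.array(A);th=ang(r)%360;hb=(ang(M[:,0])+90)%360
    Ft=M.T@o['ft_force'];print('radius %.4f bearing %.2f handle %.2f | tool-frame F'%(np.hypot(*r),th,hb),Ft.round(2))
    F=[]
    for i in range(4): robot.camera('top');F.append(M.T@robot.get_obs()['ft_force'])
    print('avg',np.mean(F,0).round(2))
E
python3 -W ignore - <<'E'
from m import *
arc()
E
```

```text
t 11.82 pos [ 0.5494 -0.0029  0.1021] xbear 42.01 zax [-0.0024  0.0015 -1.    ] F [ 0.09 -1.07 -4.28] T [ 0.24  0.3  -0.03] open 0.0156 q [-0.03  0.4   1.81  0.    0.94 -0.76]
radius 0.1368 bearing 132.03 handle 132.01 | tool-frame F [-0.65  0.86  4.28]
avg [-0.47 -0.14  4.18]
```

>>> drive_tool --rows '[[[-0.54,0.03,-0.02],[0,0,-0.04]],[[-0.54,0.02,-0.02],[0,0,-0.04]],[[-0.54,0.02,-0.02],[0,0,-0.04]],[[-0.54,0.02,-0.02],[0,0,-0.04]],[[-0.54,0.02,-0.02],[0,0,-0.04]],[[0,0,0],[0,0,0]]]'

```text
clock: 12.78
ee_pos: [0.5322, -0.022, 0.1025]
eef_rot: [-2.798, -1.42, 0.002]
ft_force: [-0.2, -0.5, -4.4]
opening: 0.0155
```

```bash
python3 -W ignore - <<'E'
from m import *
arc()
E
```

```text
t 12.78 pos [ 0.5322 -0.022   0.1025] xbear 53.82 zax [-0.0028  0.003  -1.    ] F [-0.19 -0.54 -4.4 ] T [ 0.22  0.38 -0.01] open 0.0155 q [-0.06  0.37  1.84  0.    0.93 -1.01]
radius 0.1365 bearing 142.83 handle 143.82 | tool-frame F [-0.55  0.18  4.39]
avg [-0.47  0.67  4.89]
```

>>> drive_tool --rows '[[[-0.6,0.02,-0.02],[0,0,-0.04]],[[-0.57,0.02,-0.02],[0,0,-0.04]],[[-0.57,0.02,-0.02],[0,0,-0.04]],[[-0.57,0.02,-0.02],[0,0,-0.04]],[[-0.57,0.02,-0.02],[0,0,-0.04]],[[0,0,0],[0,0,0]]]'

```text
clock: 13.72
ee_pos: [0.5183, -0.046, 0.1031]
eef_rot: [-2.637, -1.698, 0.0]
ft_force: [-0.1, -1.5, -5.2]
opening: 0.0155
```

```bash
python3 -W ignore - <<'E'
from m import *
arc()
E
```

```text
t 13.72 pos [ 0.5183 -0.046   0.1031] xbear 65.57 zax [-0.0029  0.004  -1.    ] F [-0.06 -1.51 -5.16] T [-0.13  0.36 -0.02] open 0.0155 q [-0.11  0.35  1.87  0.    0.92 -1.26]
radius 0.1359 bearing 154.49 handle 155.57 | tool-frame F [-1.41  0.59  5.16]
avg [-1.19 -0.39  4.76]
```

>>> drive_tool --rows '[[[-0.6,0.01,-0.02],[0,0,-0.04]],[[-0.57,0.01,-0.02],[0,0,-0.04]],[[-0.57,0.01,-0.01],[0,0,-0.035]],[[-0.57,0.01,-0.01],[0,0,-0.035]],[[0,0,0],[0,0,0]]]'

```text
clock: 14.55
ee_pos: [0.511, -0.066, 0.1036]
eef_rot: [-2.499, -1.893, -0.003]
ft_force: [-1.1, -1.1, -5.0]
opening: 0.0158
```

```bash
python3 -W ignore - <<'E'
from m import *
arc()
E
```

```text
t 14.55 pos [ 0.511  -0.066   0.1036] xbear 74.29 zax [-0.002   0.0061 -1.    ] F [-1.14 -1.13 -4.98] T [-0.45  0.34 -0.01] open 0.0158 q [-0.15  0.35  1.88  0.01  0.92 -1.46]
radius 0.1356 bearing 163.52 handle 164.29 | tool-frame F [-1.43 -0.77  4.98]
avg [-2.2  -0.77  5.07]
```

```bash
cat >> m.py <<'E'
def nxt(deg,A=(.641,-.1045),R0=.1357,z=None):
    o,M=state(False);th=(ang(M[:,0])+90)%360+deg;h=np.radians(th)
    togo([A[0]+R0*np.cos(h),A[1]+R0*np.sin(h),o['ee_pos'][2] if z is None else z],th-90)
E
python3 -W ignore - <<'E'
from m import *
nxt(0);nxt(1)
E
```

```text
t 14.75 pos [ 0.511  -0.066   0.1036] xbear 74.3 zax [-0.0021  0.006  -1.    ] F [-0.84 -1.71 -4.72] T [-0.47  0.33  0.01] open 0.0159 q [-0.15  0.35  1.88  0.01  0.92 -1.46]
tool shift cm [-0.19 -0.01 -0.  ]
turn [-0.004 -0.005  0.   ]
t 14.75 pos [ 0.511  -0.066   0.1036] xbear 74.3 zax [-0.0021  0.006  -1.    ] F [-0.84 -1.71 -4.72] T [-0.47  0.33  0.01] open 0.0159 q [-0.15  0.35  1.88  0.01  0.92 -1.46]
tool shift cm [-0.42 -0.01 -0.  ]
turn [-0.004 -0.005 -0.017]
```

>>> drive_tool --rows '[[[-0.3,0,0],[-0.004,-0.005,-0.01]],[[-0.3,0.01,0],[-0.002,-0.002,-0.018]],[[-0.3,0.01,0],[0,0,-0.018]],[[0,0,0],[0,0,0]]]'

```text
clock: 15.25
ee_pos: [0.5093, -0.0733, 0.1033]
eef_rot: [2.456, 1.957, 0.004]
ft_force: [0.8, 1.0, -7.1]
opening: 0.0155
```

```bash
python3 -W ignore - <<'E'
from m import *
arc()
E
```

```text
t 15.25 pos [ 0.5093 -0.0733  0.1033] xbear 77.08 zax [ 2.8e-03  5.0e-04 -1.0e+00] F [ 0.8   1.   -7.12] T [0.17 0.23 0.1 ] open 0.0155 q [-0.17  0.34  1.89  0.    0.91 -1.51]
radius 0.1354 bearing 166.68 handle 167.08 | tool-frame F [1.15 0.54 7.12]
avg [0.88 0.26 6.57]
```

>>> drive_tool --rows '[[[-0.28,0.01,0],[0,0,-0.018]],[[-0.28,0.01,0],[0,0,-0.018]],[[0,0,0],[0,0,0]]]'

```text
clock: 15.82
ee_pos: [0.5082, -0.0788, 0.1033]
eef_rot: [2.418, 2.003, 0.004]
ft_force: [0.4, 2.6, -5.5]
opening: 0.0158
```

```bash
python3 -W ignore - <<'E'
from m import *
arc()
E
```

```text
t 15.82 pos [ 0.5082 -0.0788  0.1033] xbear 79.27 zax [ 2.8e-03  9.0e-04 -1.0e+00] F [ 0.43  2.57 -5.48] T [0.25 0.24 0.12] open 0.0158 q [-0.18  0.34  1.89  0.    0.91 -1.56]
radius 0.1352 bearing 169.06 handle 169.27 | tool-frame F [ 2.59 -0.07  5.48]
avg [1.41 0.28 6.35]
```

>>> drive_tool --rows '[[[-0.28,0.01,0],[0,0,-0.018]],[[-0.28,0.01,0],[0,0,-0.018]],[[0,0,0],[0,0,0]]]'

```text
clock: 16.4
ee_pos: [0.5073, -0.0845, 0.1033]
eef_rot: [2.38, 2.05, 0.004]
ft_force: [0.7, 2.0, -6.6]
opening: 0.0159
```

```bash
python3 -W ignore - <<'E'
from m import *
arc();nxt(0)
E
```

```text
t 16.4 pos [ 0.5073 -0.0845  0.1033] xbear 81.47 zax [ 0.0026  0.0011 -1.    ] F [ 0.73  2.01 -6.56] T [0.27 0.2  0.21] open 0.0159 q [-0.19  0.34  1.89  0.    0.91 -1.61]
radius 0.1352 bearing 171.48 handle 171.47 | tool-frame F [2.09 0.41 6.57]
avg [ 1.91 -0.05  6.04]
t 16.6 pos [ 0.5073 -0.0844  0.1033] xbear 81.46 zax [ 2.5e-03  9.0e-04 -1.0e+00] F [ 0.54  1.59 -6.2 ] T [0.18 0.17 0.2 ] open 0.0153 q [-0.19  0.34  1.89  0.    0.91 -1.61]
tool shift cm [-0.   -0.05 -0.  ]
turn [ 0.002 -0.001 -0.   ]
```

>>> drive_tool --rows '[[[-0.18,0,0],[0,0,-0.012]],[[-0.18,0,0],[0,0,-0.012]]]'

```text
clock: 16.85
ee_pos: [0.5068, -0.0879, 0.1033]
eef_rot: [2.354, 2.079, 0.004]
ft_force: [0.4, 3.0, -5.6]
opening: 0.0157
```

```bash
python3 -W ignore - <<'E'
from m import *
arc()
E
```

```text
t 16.85 pos [ 0.5068 -0.0879  0.1033] xbear 82.91 zax [ 0.0026  0.0012 -1.    ] F [ 0.35  2.99 -5.55] T [0.27 0.23 0.12] open 0.0157 q [-0.2   0.34  1.89  0.    0.91 -1.64]
radius 0.1352 bearing 172.94 handle 172.91 | tool-frame F [ 3.   -0.03  5.56]
avg [ 2.39 -0.15  6.17]
```

>>> drive_tool --rows '[[[-0.18,0,0],[0,0,-0.012]],[[-0.18,0,0],[0,0,-0.012]]]'

```text
clock: 17.3
ee_pos: [0.5064, -0.0915, 0.1033]
eef_rot: [2.328, 2.108, 0.004]
ft_force: [1.4, 2.0, -6.2]
opening: 0.0155
```

```bash
python3 -W ignore - <<'E'
from m import *
arc()
E
```

```text
t 17.3 pos [ 0.5064 -0.0915  0.1033] xbear 84.33 zax [ 0.0027  0.0012 -1.    ] F [ 1.41  2.04 -6.21] T [0.25 0.17 0.08] open 0.0155 q [-0.2   0.34  1.89  0.    0.91 -1.68]
radius 0.1352 bearing 174.50 handle 174.33 | tool-frame F [2.16 1.18 6.22]
avg [2.59 0.   6.07]
```

>>> drive_tool --rows '[[[-0.18,0.01,0],[0,0,-0.013]],[[-0.18,0,0],[0,0,-0.013]],[[-0.18,0,0],[0,0,-0.013]]]'

```text
clock: 17.88
ee_pos: [0.5059, -0.0972, 0.1033]
eef_rot: [2.285, 2.155, 0.004]
ft_force: [-0.0, 2.5, -5.7]
opening: 0.0159
```

>>> drive_tool --rows '[[[-0.18,0.01,0],[0,0,-0.013]],[[-0.18,0,0],[0,0,-0.013]]]'

```text
clock: 18.12
ee_pos: [0.5057, -0.1012, 0.1033]
eef_rot: [2.255, 2.186, 0.004]
ft_force: [0.5, 2.4, -6.2]
opening: 0.0155
```

```bash
python3 -W ignore - <<'E'
from m import *
arc();nxt(0)
E
```

```text
t 18.12 pos [ 0.5057 -0.1012  0.1033] xbear 88.23 zax [ 0.0022  0.001  -1.    ] F [ 0.49  2.37 -6.22] T [0.29 0.26 0.07] open 0.0155 q [-0.22  0.35  1.88  0.    0.91 -1.76]
radius 0.1354 bearing 178.60 handle 178.23 | tool-frame F [2.38 0.4  6.22]
avg [ 1.41 -0.38  5.68]
t 18.32 pos [ 0.5057 -0.1013  0.1033] xbear 88.19 zax [ 2.2e-03  6.0e-04 -1.0e+00] F [-0.41  0.76 -5.65] T [0.12 0.26 0.11] open 0.0154 q [-0.22  0.35  1.88  0.    0.91 -1.76]
tool shift cm [ 0.1  -0.04 -0.  ]
turn [ 0.002 -0.001 -0.   ]
```

>>> drive_tool --rows '[[[-0.17,0.01,0],[0,0,-0.015]],[[-0.17,0,0],[0,0,-0.015]],[[-0.17,0,0],[0,0,-0.014]]]'

```text
clock: 18.7
ee_pos: [0.5056, -0.1069, 0.1033]
eef_rot: [2.205, 2.236, 0.003]
ft_force: [-0.6, 0.8, -5.7]
opening: 0.0157
```

>>> drive_tool --rows '[[[-0.17,0.01,0],[0,0,-0.014]],[[-0.17,0,0],[0,0,-0.014]]]'

```text
clock: 18.95
ee_pos: [0.5055, -0.1102, 0.1032]
eef_rot: [2.172, 2.269, 0.003]
ft_force: [-0.2, 2.5, -5.1]
opening: 0.0157
```

```bash
python3 -W ignore - <<'E'
from m import *
arc();nxt(0)
E
```

```text
t 18.95 pos [ 0.5055 -0.1102  0.1032] xbear 92.51 zax [ 0.0015  0.0012 -1.    ] F [-0.21  2.52 -5.09] T [ 0.35  0.24 -0.06] open 0.0157 q [-0.24  0.35  1.88  0.    0.91 -1.85]
radius 0.1356 bearing 182.41 handle 182.51 | tool-frame F [ 2.52 -0.11  5.09]
avg [ 2.37 -1.02  5.55]
t 19.15 pos [ 0.5055 -0.1103  0.1032] xbear 92.48 zax [ 1.4e-03  6.0e-04 -1.0e+00] F [-1.15  1.87 -6.33] T [0.31 0.33 0.08] open 0.0156 q [-0.24  0.35  1.88  0.    0.91 -1.85]
tool shift cm [-0.01 -0.01 -0.  ]
turn [ 0.001 -0.001 -0.   ]
```

>>> drive_tool --rows '[[[-0.18,0.01,0],[0,0,-0.013]],[[-0.18,0,0],[0,0,-0.013]]]'

```text
clock: 19.4
ee_pos: [0.5055, -0.1132, 0.1031]
eef_rot: [-2.14, -2.299, -0.003]
ft_force: [-0.9, 5.1, -4.9]
opening: 0.0153
```

>>> drive_tool --rows '[[[-0.18,0.01,0],[0,0,-0.013]],[[-0.18,0,0],[0,0,-0.013]]]'

```text
clock: 19.65
ee_pos: [0.5055, -0.116, 0.1032]
eef_rot: [-2.106, -2.328, -0.004]
ft_force: [-1.2, 5.7, -4.9]
opening: 0.0154
```

```bash
python3 -W ignore - <<'E'
from m import *
arc();nxt(0)
E
```

```text
t 19.65 pos [ 0.5055 -0.116   0.1032] xbear 95.73 zax [-2.0e-04  3.5e-03 -1.0e+00] F [-1.22  5.65 -4.88] T [0.78 0.21 0.26] open 0.0154 q [-0.25  0.35  1.88  0.    0.92 -1.92]
radius 0.1360 bearing 184.84 handle 185.73 | tool-frame F [ 5.73 -0.65  4.9 ]
avg [ 5.47 -0.41  4.64]
t 19.85 pos [ 0.5055 -0.1161  0.1032] xbear 95.72 zax [-1.0e-04  3.2e-03 -1.0e+00] F [-0.51  5.57 -4.91] T [0.63 0.26 0.21] open 0.0153 q [-0.25  0.35  1.88  0.    0.92 -1.92]
tool shift cm [-0.2   0.03 -0.  ]
turn [ 0.    -0.003 -0.   ]
```

>>> drive_tool --rows '[[[-0.15,0,0],[0,-0.002,-0.005]]]'

```text
clock: 19.98
ee_pos: [0.5056, -0.1167, 0.1032]
eef_rot: [-2.1, -2.334, -0.003]
ft_force: [-0.6, 8.4, -4.5]
opening: 0.0156
```

```bash
python3 -W ignore - <<'E'
from m import *
arc();nxt(0)
E
```

```text
t 19.98 pos [ 0.5056 -0.1167  0.1032] xbear 96.03 zax [-1.0e-04  2.9e-03 -1.0e+00] F [-0.55  8.4  -4.48] T [1.   0.16 0.17] open 0.0156 q [-0.25  0.35  1.88  0.    0.92 -1.93]
radius 0.1360 bearing 185.15 handle 186.03 | tool-frame F [8.4  0.33 4.5 ]
avg [ 7.23 -0.2   4.48]
t 20.18 pos [ 0.5055 -0.1167  0.1031] xbear 96.04 zax [-3.0e-04  2.8e-03 -1.0e+00] F [-0.5   7.14 -4.17] T [0.84 0.19 0.22] open 0.0159 q [-0.25  0.35  1.88  0.    0.92 -1.93]
tool shift cm [-0.21  0.03 -0.  ]
turn [ 0.    -0.003 -0.   ]
```

>>> drive_tool --rows '[[[-0.14,0,0],[0,0,-0.003]]]'

```text
clock: 20.3
ee_pos: [0.5056, -0.117, 0.1032]
eef_rot: [-2.095, -2.336, -0.005]
ft_force: [-1.1, 9.3, -3.9]
opening: 0.0153
```

```bash
python3 -W ignore - <<'E'
from m import *
arc();nxt(0)
E
```

```text
t 20.3 pos [ 0.5056 -0.117   0.1032] xbear 96.23 zax [-5.0e-04  4.9e-03 -1.0e+00] F [-1.08  9.28 -3.88] T [0.98 0.19 0.16] open 0.0153 q [-0.25  0.35  1.87  0.01  0.92 -1.94]
radius 0.1360 bearing 185.27 handle 186.23 | tool-frame F [ 9.33 -0.06  3.93]
avg [8.33 0.08 3.9 ]
t 20.5 pos [ 0.5056 -0.117   0.1031] xbear 96.23 zax [-5.0e-04  4.7e-03 -1.0e+00] F [-1.92  8.27 -3.67] T [0.95 0.19 0.17] open 0.0156 q [-0.25  0.35  1.87  0.01  0.92 -1.94]
tool shift cm [-0.23  0.03 -0.  ]
turn [ 0.    -0.005 -0.   ]
```

>>> drive_tool --rows '[[[0,0,0],[0,0,0]]]'

```text
clock: 20.62
ee_pos: [0.5056, -0.1168, 0.1032]
eef_rot: [-2.094, -2.337, -0.005]
ft_force: [-1.7, 2.5, -5.1]
opening: 0.0156
```

```bash
python3 -W ignore - <<'E'
from m import *
arc()
E
```

```text
t 20.62 pos [ 0.5056 -0.1168  0.1032] xbear 96.28 zax [-5.0e-04  4.8e-03 -1.0e+00] F [-1.69  2.48 -5.14] T [0.13 0.24 0.01] open 0.0156 q [-0.25  0.35  1.87  0.01  0.92 -1.94]
radius 0.1360 bearing 185.19 handle 186.28 | tool-frame F [ 2.62 -1.41  5.16]
avg [ 5.07 -0.3   4.7 ]
```

>>> drive_tool --rows '[[[0,0,0],[0,0,0]],[[0,0,0],[0,0,0]],[[0,0,0],[0,0,0]],[[0,0,0],[0,0,0]]]' --gripper 4.5 --force 40

```text
clock: 21.32
ee_pos: [0.5097, -0.1199, 0.1062]
eef_rot: [2.092, 2.334, 0.01]
ft_force: [-1.0, -0.1, -0.6]
opening: 0.0451
```

```bash
python3 -W ignore - <<'E'
from m import *
arc()
c=robot.camera('top');save(c,'top5.png');cv2.imwrite('pics/t5z.png',cv2.resize(c['pixels'][120:230,250:360],(600,600))[...,::-1])
E
```

```text
t 21.32 pos [ 0.5097 -0.1199  0.1062] xbear 96.26 zax [ 1.010e-02 -5.000e-04 -9.999e-01] F [-0.98 -0.13 -0.63] T [-0.01  0.   -0.07] open 0.0451 q [-0.25  0.35  1.87  0.    0.91 -1.94]
radius 0.1322 bearing 186.69 handle 186.26 | tool-frame F [-0.02 -0.99  0.62]
avg [ 0.17 -0.15  0.04]
```

View pics/t5z.png

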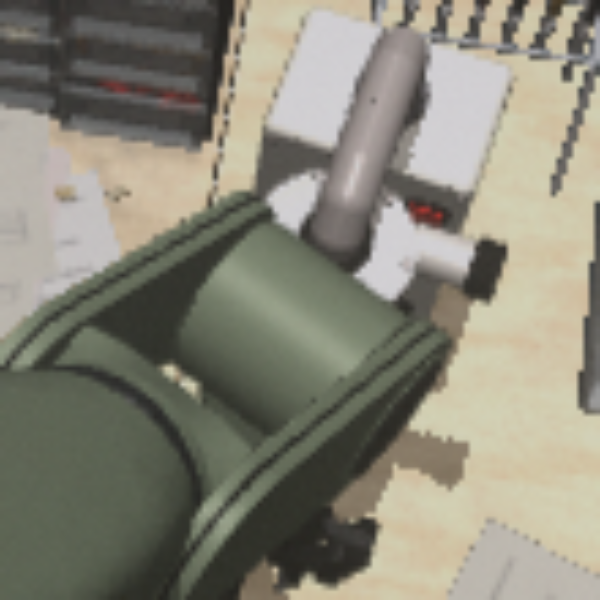

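>>> drive_tool --rows '[[[0.2,-0.3,-1],[0,0,0]],[[0,-0.3,-1.2],[0,0,0]],[[0,-0.3,-1.2],[0,0,0]],[[0,-0.3,-1.2],[0,0,0]]]'

```text
clock: 22.08
ee_pos: [0.4956, -0.1187, 0.1546]
eef_rot: [2.092, 2.335, 0.009]
ft_force: [0.4, 1.0, 0.1]
opening: 0.0447
```

>>> drive_tool --rows '[[[0,-1,-1.0],[0,0,0]],[[0,-2,-1],[0,0,0]],[[0,-3,-1],[0,0,0]],[[0,-3,-1],[0,0,0]]]'

```text
clock: 22.58
ee_pos: [0.4031, -0.1288, 0.1971]
eef_rot: [2.089, 2.335, 0.01]
ft_force: [-0.4, 0.5, 0.4]
opening: 0.045
```

>>> drive_tool --rows '[[[4,-2,-2],[0,0,0]],[[5,-2,-2],[0,0,0]],[[5,-1,-1],[0,0,0]],[[5,-1,0],[0,0,0]],[[5,0,0],[0,0,0]],[[5,0,0],[0,0,0]],[[0,0,0],[0,0,0]]]'

```text
clock: 23.45
ee_pos: [0.3035, 0.1586, 0.2516]
eef_rot: [2.093, 2.326, 0.02]
ft_force: [-0.3, -0.7, 0.6]
opening: 0.0448
```

```bash
python3 -W ignore - <<'E'
from m import *
import pickle
state()
o=[]
for n in('top','scene'):
    c=robot.camera(n);pickle.dump(c,open(n+'6.pkl','wb'));save(c,n+'6.png')
    a=c['pixels'][120:230,250:360] if n=='top' else c['pixels'][110:220,190:300]
    o.append(cv2.resize(a,(400,400)))
cv2.imwrite('pics/z6.png',np.hstack(o)[...,::-1])
E
```

```text
t 23.45 pos [0.3035 0.1586 0.2516] xbear 96.04 zax [ 0.0178  0.0016 -0.9998] F [-0.32 -0.65  0.57] T [-0.03  0.   -0.02] open 0.0448 q [ 0.45 -0.08  1.99 -0.01  1.22 -1.22]
```

View pics/z6.png

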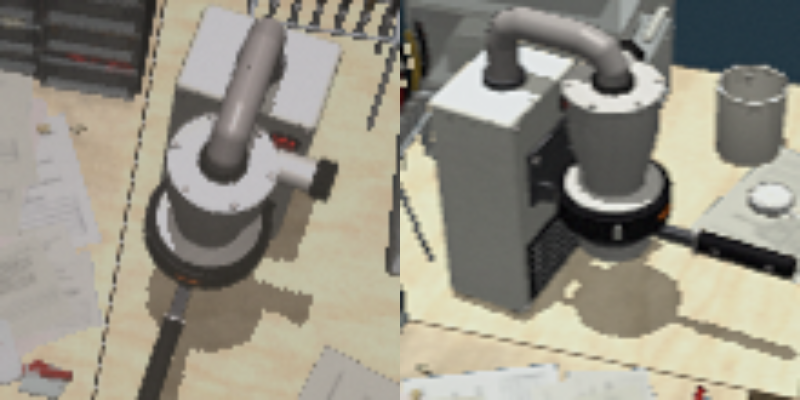

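View pics/top6.png

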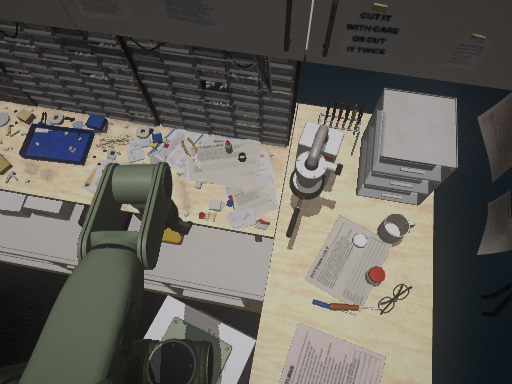

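```bash
python3 -W ignore - <<'E'
from m import *
import pickle
A=np.array([.641,-.1045])
for n in('top','scene'):
    c=pickle.load(open(n+'6.pkl','rb'));P=pts(c);V=c['pixels'].max(-1);r=np.hypot(P[...,0]-A[0],P[...,1]-A[1])
    m=(r>.09)&(r<.19)&(P[...,0]<.56)&(P[...,2]>.11)&(P[...,2]<.145)&(abs(P[...,1]+.12)<.05)
    q=P[m];l=cv2.fitLine(q[:,:2].astype(np.float32),cv2.DIST_HUBER,0,.01,.01).ravel();d=l[:2]*-np.sign(l[0]);print(n,len(q),'bearing',ang(d)%360,ang(np.median(q[:,:2],0)-A)%360)
    for lo,hi in((.09,.12),(.12,.15),(.15,.185)):
        s=P[m&(r>lo)&(r<hi)];print(lo,len(s),np.percentile(s[:,2],[50,90]).round(4))
E
```

```text
top 171 bearing 185.90181 185.31234410371803
0.09 47 [0.13   0.1333]
0.12 55 [0.1304 0.1334]
0.15 64 [0.1296 0.1329]
scene 188 bearing 186.51079 183.0597059829448
0.09 57 [0.1278 0.132 ]
0.12 56 [0.1269 0.1315]
0.15 73 [0.1272 0.1323]
```

```bash
python3 -W ignore - <<'E'
from rig import robot
print(robot.close_job())
E
```

```text
the job is handed in; nothing more can be done
None
```

The swarf pot is back on the extractor, locked against its end stop, and I handed the job in at about 23.5 s on the clock.

- **Lift-in:** I took the pot by its bar, held it under the collar with the handle at about 125° in world axes (the white mark), and lifted it. The wrist force grew by about 2 N as the rim met the seal, with the lugs passing up without contact.
- **Turn:** I swung the handle about 60° anticlockwise. Turning took about 2 N, then the sideways force rose sharply. The highest reading was 9.3 N with almost no further motion, which I took as the end stop. I then eased off, opened the gripper and backed away.
- **Last checks:** From both cameras the handle stands at 185–186° in world axes, in the orange band. The bar lies level with its top at about 0.131 m, which puts the rim 2–3 mm above the free seal, as it should be when locked. The gripper is clear of everything.

Two things were less certain:

- **Handle bearing:** Two ways of estimating it from the scene camera disagreed by about 3° (183° and 186.5°), within that view's noise.
- **Bystanders:** I compared these only by eye. The jar, bottle and gauge looked unmoved in the last top picture. I made no measured check of any of them, and did not check the pliers and lens blank individually.

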